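# Lay out the tamping corner for a double

## Task

Set the tamping corner up for the next double. Seat the brass dosing funnel squarely on the portafilter's basket, and stand the leveller and the tamper upright on the black mat, the leveller on the half nearer the portafilter and the tamper on the other half, so that the leveller stands between tamper and portafilter. Stand one cup in the middle of each saucer, set down and not dropped, and leave the saucers and the milk jug where they are.

Things in the scene. Friction and masses are not known exactly. Their poses are not given: they have to be found in the camera images.
- funnel: Brass dosing funnel, an open ring 60 mm across and 37 mm high, 140 g: a short tapered spigot below (39 mm across at its foot, 43 mm at 7 mm up) and above it the straight 60 mm body from 7 to 37 mm up, bore 46 mm. The shoulder 7 mm up rests on the basket's rim and the spigot hangs inside. Origin: centre of its underside, z up. Stands spigot down at the start.
- leveller: Coffee leveller, a squat steel drum without handle, 34 mm high: foot 51 mm across and 12 mm high, above it a ribbed grip 56 mm across from 12 to 34 mm up; 260 g. Origin: centre of its underside, z up.
- tamper: Chrome tamper, 90 mm high, 340 g: flat round base 51 mm across and 10 mm high, thin neck (18 mm) from 22 to 40 mm up, and a bulbous steel handle, 34 mm across at its thickest, 68 mm up. Origin: centre of its underside, z up.
- cup_a: White porcelain demitasse cup, one of two alike, 55 mm high, hollow, 60 mm across from 30 to 55 mm up (wall straight, 4 mm thick), narrowing to a 38 mm foot; 120 g. Origin: centre of its underside, z up. A loop handle reaches 53 mm from the axis along its own +y, 16 to 49 mm up; grip across the body along its own x. Starts upright.
- cup_b: White porcelain demitasse cup, one of two alike, 55 mm high, hollow, 60 mm across from 30 to 55 mm up (wall straight, 4 mm thick), narrowing to a 38 mm foot; 120 g. Origin: centre of its underside, z up. A loop handle reaches 53 mm from the axis along its own +y, 16 to 49 mm up; grip across the body along its own x. Starts upright.
- portafilter: Portafilter with black handle in its low tamping stand, one fixed unit. Origin: on the bench under the basket axis. Basket opens up: rim 75 mm above the bench, 60 mm across outside, 51 mm inside, 31 mm deep. Handle along its own -x to 174 mm, 34 to 68 mm up. Stand's foot: 45 mm to +x, 85 to -x, 43 to the sides. Stands left or right of the mat; the saucers' board is on the other side.
- mat: Flat black rubber tamping mat, fixed, 130 mm along its own x, 220 mm along its own y, 6 mm thick. Origin: centre of its underside. The portafilter lies off one of its short ends, along +y or -y.
- saucer_a: White porcelain saucer, one of two alike, 106 mm across, 12 mm high at the rim, with a flat centre 68 mm across whose top is 6 mm above its underside. Loose, on a fixed wooden serving board 12 mm thick; the two saucers stand side by side, centres 118 mm apart. Origin: centre of its underside.
- saucer_b: White porcelain saucer, one of two alike, 106 mm across, 12 mm high at the rim, with a flat centre 68 mm across whose top is 6 mm above its underside. Loose, on a fixed wooden serving board 12 mm thick; the two saucers stand side by side, centres 118 mm apart. Origin: centre of its underside.
- jug: Steel milk jug, a bystander, loose, 74 mm across, 92 mm high, handle to 64 mm along its own +x. Stands behind the row of loose things. Origin: centre of its underside. Other bystanders are fixed, clear of the work: some behind the row beyond x = 0.73 (to 136 mm high), some beyond 0.43 m to either side or nearer than x = 0.38 (to 110 mm high).
There are look-alikes about, which are no part of the job. What is shaped like the cup_a but purple or turquoise is not meant. What is shaped like the saucer_a but pink is not meant.

How it is judged:
At the end, for the whole second after the job is handed in: Funnel level on the basket, within 6 mm of its axis; leveller and tamper upright, wholly on the mat and 10 mm or more past its middle line, leveller on the portafilter's half, tamper on the other; one upright cup on each saucer within 12 mm of its centre; all at rest (horizontal distance between funnel and portafilter below 0.006 m and z of funnel in the frame of portafilter between 0.064 and 0.071 m and angle between funnel's own z axis and vertical below 0.08 rad and ((y of portafilter in the frame of mat above 0 m and x of leveller in the frame of mat between -0.042 and 0.042 m and y of leveller in the frame of mat between 0.01 and 0.088 m and z of leveller in the frame of mat between 0.002 and 0.01 m and angle between each of leveller, tamper's own z axis and vertical below 0.1 rad and x of tamper in the frame of mat between -0.042 and 0.042 m and y of tamper in the frame of mat between -0.088 and -0.01 m and z of tamper in the frame of mat between 0.002 and 0.01 m) or (y of portafilter in the frame of mat below 0 m and x of leveller in the frame of mat between -0.042 and 0.042 m and y of leveller in the frame of mat between -0.088 and -0.01 m and z of leveller in the frame of mat between 0.002 and 0.01 m and angle between each of leveller, tamper's own z axis and vertical below 0.1 rad and x of tamper in the frame of mat between -0.042 and 0.042 m and y of tamper in the frame of mat between 0.01 and 0.088 m and z of tamper in the frame of mat between 0.002 and 0.01 m)) and ((horizontal distance between cup_a and saucer_a below 0.012 m and z of cup_a in the frame of saucer_a between 0.003 and 0.01 m and angle between each of cup_a, cup_b's own z axis and vertical below 0.1 rad and horizontal distance between cup_b and saucer_b below 0.012 m and z of cup_b in the frame of saucer_b between 0.003 and 0.01 m) or (horizontal distance between cup_a and saucer_b below 0.012 m and z of cup_a in the frame of saucer_b between 0.003 and 0.01 m and angle between each of cup_a, cup_b's own z axis and vertical below 0.1 rad and horizontal distance between cup_b and saucer_a below 0.012 m and z of cup_b in the frame of saucer_a between 0.003 and 0.01 m)) and linear speed of each of funnel, leveller, tamper, cup_a, cup_b below 0.02 m/s); the robot touches nothing.
It fails at once if the milk jug is shifted by more than 30 mm or tipped (distance of jug from where it was at the start of the episode above 0.03 m or angle between jug's own z axis and vertical above 0.3 rad).
It fails at once if a saucer is shifted by more than 30 mm (distance of any of saucer_a, saucer_b from where it was at the start of the episode above 0.03 m).
It fails at once if cup_a is dropped (falls free of the fingers faster than 0.7 m/s, about 25 mm) (linear speed of cup_a above 0.7 m/s and contact force between the fingers and cup_a below 0.3 N).
It fails at once if cup_b is dropped (falls free of the fingers faster than 0.7 m/s, about 25 mm) (linear speed of cup_b above 0.7 m/s and contact force between the fingers and cup_b below 0.3 N).
It also fails if it takes over 141 s, if anything falls off the work surface, if the arm or the gripper's body presses on something with over 40 N, if the wrist force passes 120 N, or if a joint passes its speed limit or range.

## Robot

A 6-joint arm with a two-finger parallel gripper is mounted at the origin on the work surface. World frame = base frame: x ahead of the robot, y to its left, z up, the work surface at z = 0. Lengths are in m, angles in rad, forces in N, time in s.
With the tool pointing down it reaches from about 0.4 to 0.925 m from the base axis. Payload 3.4 kg.
Tool frame: the origin (TCP) lies at the very end of the fingers, on their centre line; the grasp point (between the pads) lies 19 mm behind it; z points along the fingers, y is the line along which they close (so a half turn about z gives the same grasp; the last joint's range is limited). The gripper opens to 85 mm and grips with 20 to 120 N. Pads are 22 mm wide; open, the fingers measure 114 mm over their backs; the gripper's body (76 mm by 85 mm) begins 54 mm behind the grasp point. The pads swing forward as they close: fully open they stand 13 mm farther back than shut.
Start: joints at [1.163, 0.307, 1.506, -0, 1.328, -0.073], TCP at [0.189, 0.543, 0.231] pointing down, gripper open.
Joint ranges: [-3.12, 3.12], [-1.05, 2.28], [0.14, 2.33], [-1.42, 4.57], [0.1, 2.73], [-2.68, 2.68]. Speed limits (rad/s): [2.57, 2.57, 3.14, 3.14, 3.14, 3.14].

## Interface

Orientations are given as [roll, pitch, yaw] about the fixed x, y, z axes, in that order (R = Rz(yaw) Ry(pitch) Rx(roll)).
In Python, from workcell import monitor, capture, ctrl gives the robot as it stands.
- The arm moves only by the tool drive_tool, never from a script. Its arguments are lists of equal length, an entry for each row: "slide": the shift along the tool's x, y, z as a fraction of full scale, a list of three; "rot": the turn, a rotation vector about the tool's x, y, z as a fraction of full scale, a list of three; "gripper": the finger opening in mm, from 0 to 85.4. In form: {"slide": [[x, y, z], ...], "rot": [[rx, ry, rz], ...], "gripper": [gripper, ...]}. A call has 1 to 12 rows; each row is the pose to reach, as a shift and turn from the pose commanded when the call began, along the tool's axes at that moment; what a row does not reach only later rows make up. Full scale, the value 1, is 0.2 m for a shift and 45 degrees for a turn. A row lasts 1/8 s, in which the tool goes at most 62.5 mm and 10.7 degrees, less where a joint would pass 70% of its speed; a pose out of reach is approached as far as the arm can. A call with a number of a shift or a turn outside -1 to 1 is refused whole. A call with a gripper value outside its range is refused whole. The fingers move at their own pace and stop on an object; "grip_force" is the grip in N (left out, the last holds). Time passes only in rows, so rows that repeat a pose let the fingers close. It gives the time, the measured TCP pose, the force, the opening and the grip force at its end, in the units of the state.
- monitor.observe(): the state, without advancing time (a new reading comes with each control period).
- capture(name): name is "scene" or "top" or "wrist"; returns a dict with "pixels" (400x640x3 uint8, red, green, blue), "range_z" (400x640 float32, m along the optical axis (not along the pixel's ray), 0 where there is no reading), "vertical_fov" (degrees; the focal length in pixels is half the picture's height over the tangent of half this angle, whatever the lens; pixels are square), "cx", "cy" (the principal point, pixels), "distortion" ([k1, k2, p1, p2, k3] as OpenCV has them; the pictures are not rectified), "rvec" (rotation vector, rad) and "tvec" (3), from world to camera coordinates, as OpenCV has them. Camera axes: x right, y down, z forward; pixel columns grow to the right and rows downward; lengths in m; the calibration is good to about 2 mm. A picture is of the moment at which its call begins.
- ctrl.job_done(): hands the job in; it is judged then, once.
The state is a dict: "clock": time; "qpos": joint angles; "qd": joint speeds; "joint_torque": joint torques, N m; "eef_pos": TCP position; "orientation": TCP orientation; "ft_force": force on the tool from outside, world axes, zero at the start; "torque": the same for the moment, N m; "finger_gap": finger opening in m; "gripper_force": force on a finger pad.
Only numpy, scipy, OpenCV 4.12 (cv2) and the standard library are available. Lean on these libraries where they do the work, as an engineer would, in place of code of your own. Each camera call takes 0.05 s, during which the arm holds its last target. There are 200 camera calls.

## Working session

There is one attempt and no reset: what is moved stays moved. The work goes in short steps, Python scripts to look and compute and a tool call to move; the robot and the scene stay as the last step left them, time stands still between calls to the robot, and variables do not carry over. Pictures are saved under pics/ and viewed, at most 14 in all, crops included, and the job is handed in when it is done.

Besides the shell and the picture viewer there is one more tool, called after ">>>" by a JSON object that holds its "fn" and its "kwargs". drive_tool: Moves the arm, as the interface text tells. Shift numbers are shares of 0.2 m and turn numbers shares of 45 degrees, none past 1 either way. Its arguments: {"type":"object","properties":{"slide":{"type":"array","items":{"type":"array","items":{"type":"number"}}},"rot":{"type":"array","items":{"type":"array","items":{"type":"number"}}},"gripper":{"type":"array","items":{"type":"number"}},"grip_force":{"type":"number"}},"required":["slide","rot","gripper"]}

```bash
mkdir -p pics; cat > h.py <<'E'
import numpy as np, cv2
from workcell import monitor, capture, ctrl
def cloud(c):
    h,w=c['range_z'].shape; f=h/2/np.tan(np.radians(c['vertical_fov'])/2)
    K=np.array([[f,0,c['cx']],[0,f,c['cy']],[0,0,1.]])
    u,v=np.meshgrid(np.arange(w),np.arange(h))
    p=cv2.undistortPoints(np.stack([u,v],-1).reshape(-1,1,2).astype(np.float64),K,np.array(c['distortion'])).reshape(h,w,2)
    z=c['range_z'].astype(float); P=np.dstack([p[...,0]*z,p[...,1]*z,z])
    R,_=cv2.Rodrigues(np.array(c['rvec'],float))
    W=(P-np.array(c['tvec']).ravel())@R
    W[z==0]=np.nan
    return W
def save(name,img,s=1):
    cv2.imwrite('pics/'+name,cv2.resize(img[...,::-1],None,fx=s,fy=s,interpolation=cv2.INTER_CUBIC))
E
python3 - <<'E'
from h import *
import pickle
for n in('top','scene'):
    c=capture(n); pickle.dump(c,open(n+'.pkl','wb')); save(n+'0.png',c['pixels'],1.25)
print(monitor.observe())
E
```

```text
{'clock': 0.1, 'qpos': array([ 1.16251297e+00,  3.07533170e-01,  1.50752116e+00, -2.01722367e-05,
        1.32838329e+00, -7.34907361e-02]), 'qd': array([ 0.00197804, -0.00170162, -0.00320176, -0.00044999, -0.00022812,
        0.00156152]), 'joint_torque': array([-8.75226979e-04, -4.58524382e+01, -2.52608281e+01,  1.27011522e-04,
        5.50683268e-03,  2.47759419e-05]), 'eef_pos': array([0.1887132 , 0.54250823, 0.23046125]), 'orientation': array([-3.13975123e+00, -1.15945306e-04,  2.80680478e+00]), 'ft_force': array([-0.11164062, -0.51256361, -1.00240033]), 'torque': array([ 0.02445462,  0.00876313, -0.00490133]), 'gripper_force': 0.0, 'finger_gap': 0.0854957746309535}
```

View pics/top0.png

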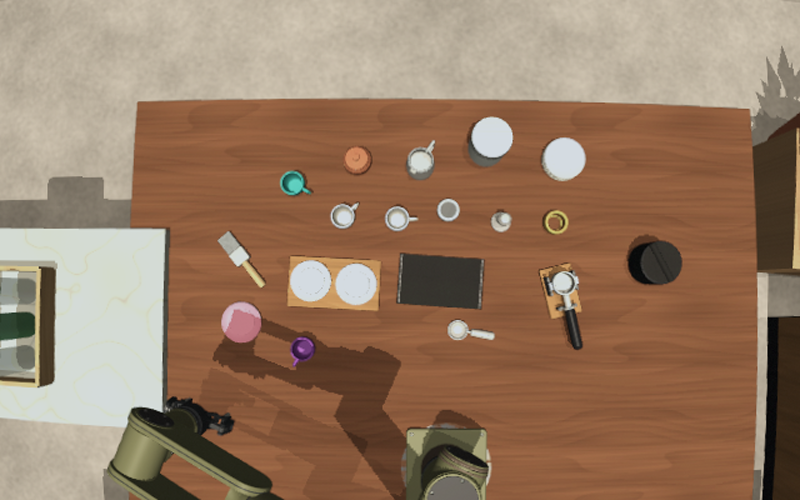

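View pics/scene0.png

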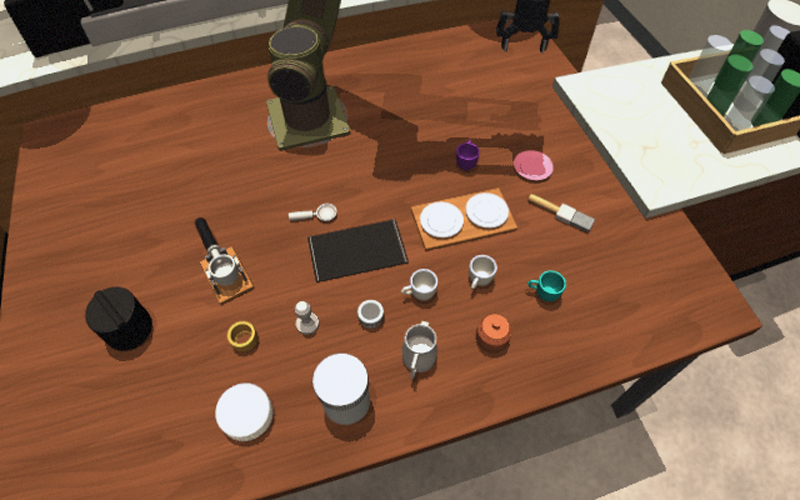

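The top view (800-wide pixels) shows:
- White cups at (343,216) and (397,218); the turquoise cup (292,183) and purple cup (302,349) are look-alikes.
- Leveller (448,209), tamper (501,221), brass funnel (555,222), basket (564,283) and mat (440,280).
- White saucers on the board at (310,281) and (356,284); the pink one (241,322) is a look-alike.
- Jug at (420,160).

Next I measure the positions and make one enlarged crop.

```bash
cat > meas.py <<'E'
from h import *
import pickle,sys
def fitc(p):
    A=np.c_[2*p,np.ones(len(p))]; s=np.linalg.lstsq(A,(p**2).sum(1),rcond=None)[0]
    return s[:2],np.sqrt(s[2]+s[0]**2+s[1]**2)
def blob(W,ctr,r,zlo,zhi):
    m=(np.hypot(W[...,0]-ctr[0],W[...,1]-ctr[1])<r)&(W[...,2]>zlo)&(W[...,2]<zhi)
    p=W[m]
    return p
def mec(p):
    (c,r)=cv2.minEnclosingCircle(((p[:,:2])*1000).astype(np.float32)); return np.round(np.array(c)/1000,4),round(r,1)
E
python3 - <<'E'
from meas import *
c=pickle.load(open('top.pkl','rb')); W=cloud(c)
S=0.8
px=dict(cupL=(343,216),cupR=(397,218),lev=(448,209),tamp=(501,221),fun=(555,222),bask=(564,283),mat=(440,280),sL=(310,281),sR=(356,284),jug=(420,160))
for n,(u,v) in px.items():
    u,v=int(u*S),int(v*S); print(n,W[v,u].round(3), end=' ')
    q=W[v,u]; p=blob(W,q,0.055,0.015,0.2)
    if len(p)>5:
        zt=np.nanpercentile(p[:,2],97); t=p[p[:,2]>zt-0.008]; print('ztop',zt.round(4),len(t),mec(t),np.median(t,0).round(4),end='')
    print()
W2=W.copy(); save('crop.png',c['pixels'][130:290,215:485],2.9)
E
```

```text
cupL [0.65  0.27  0.008] ztop 0.0587 68 (array([0.6476, 0.2637]), 33.1) [0.6443 0.2618 0.0545]
cupR [0.644 0.13  0.01 ] ztop 0.0595 60 (array([0.6383, 0.1278]), 29.7) [0.641  0.1295 0.0543]
lev [ 0.664 -0.     0.034] ztop 0.0405 147 (array([ 0.6638, -0.0022]), 27.7) [ 0.6644 -0.0035  0.0352]
tamp [ 0.632 -0.128  0.081] ztop 0.0938 38 (array([ 0.6371, -0.1367]), 13.2) [ 0.6367 -0.1359  0.089 ]
fun [ 0.638 -0.284  0.003] ztop 0.0424 68 (array([ 0.6339, -0.2789]), 29.9) [ 0.6311 -0.2757  0.038 ]
bask [ 0.478 -0.296  0.044] ztop 0.0775 80 (array([ 0.4719, -0.2877]), 34.4) [ 0.4778 -0.2897  0.0748]
mat [0.484 0.017 0.004] 
sL [0.481 0.35  0.016] ztop 0.0282 316 (array([0.4798, 0.3492]), 53.0) [0.4806 0.3522 0.0229]
sR [0.472 0.235 0.015] ztop 0.027 404 (array([0.4721, 0.2342]), 54.5) [0.4727 0.2337 0.0219]
jug [0.791 0.07  0.03 ] ztop 0.0932 72 (array([0.7896, 0.066 ]), 47.2) [0.7883 0.0712 0.0902]
```

View pics/crop.png

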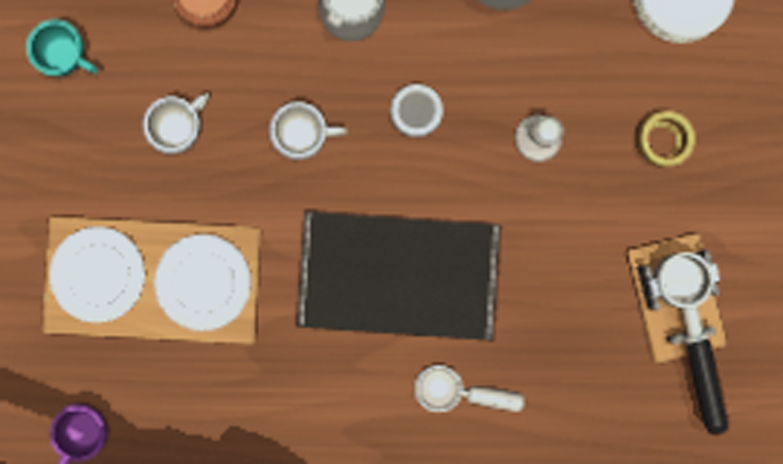

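The crop confirms the two white cups (172,124) and (298,128) with handles pointing up-right and right. It also confirms the steel leveller (416,109), tamper (540,135), brass funnel (666,138), basket (686,277) and white saucers (97,274) and (203,282). I start moving toward the left cup.

>>> {"fn": "drive_tool", "kwargs": {"slide": [[-0.3, -0.08, -0.06], [-0.6, -0.17, -0.12], [-0.9, -0.25, -0.2], [-0.9, -0.25, -0.2]], "rot": [[0, 0, 0], [0, 0, 0], [0, 0, 0], [0, 0, 0]], "gripper": [85, 85, 85, 85], "grip_force": 40}}

```text
clock: 0.6
eef_pos: [0.3462, 0.4348, 0.2722]
orientation: [3.14, 0.002, 2.801]
ft_force: [0.2, 0.9, 0.3]
finger_gap: 0.0851
gripper_force: 0.0
```

>>> {"fn": "drive_tool", "kwargs": {"slide": [[-0.3, -0.08, 0], [-0.6, -0.17, 0], [-0.9, -0.25, 0], [-0.9, -0.25, 0]], "rot": [[0, 0, 0.18], [0, 0, 0.36], [0, 0, 0.54], [0, 0, 0.718]], "gripper": [85, 85, 85, 85]}}

```text
clock: 1.1
eef_pos: [0.499, 0.3282, 0.2701]
orientation: [-3.141, 0.001, 2.234]
ft_force: [-1.4, 0.0, 0.5]
finger_gap: 0.0847
gripper_force: 0.0
```

```bash
cat >> h.py <<'E'
from scipy.spatial.transform import Rotation as Ro
def st():
    o=monitor.observe(); return np.array(o['eef_pos']),np.array(o['orientation']),o
def go(x,y,z,yaw=None):
    "slide/rot fractions from the present pose to tool-down at x,y,z,yaw(deg)"
    p,e,o=st(); R=Ro.from_euler('xyz',e)
    if yaw is None: yaw=np.degrees(e[2])
    T=Ro.from_euler('xyz',[np.pi,0,np.radians(yaw)])
    return (R.inv().apply(np.array([x,y,z])-p)/0.2).round(3),((R.inv()*T).as_rotvec()/np.radians(45)).round(3)
E
python3 - <<'E'
from h import *
import pickle
p,e,o=st(); print(p,np.degrees(e),o['clock'],o['ft_force'])
c=capture('wrist'); pickle.dump(c,open('w1.pkl','wb')); save('w1.png',c['pixels'])
print(go(.645,.263,.33,128.5))
R=cv2.Rodrigues(np.array(c['rvec'],float))[0]; print('cam',(-R.T@np.array(c['tvec']).ravel()).round(3), R[2].round(3))
E
```

```text
[0.49898897 0.32824552 0.27014889] [-1.79955098e+02  4.76825650e-02  1.27976857e+02] 1.1 [-1.38211519  0.02205131  0.53647429]
(array([-0.715,  0.38 , -0.301]), array([-0.002, -0.001, -0.015]))
cam [0.457 0.382 0.414] [ 0.165 -0.212 -0.963]
```

View pics/w1.png

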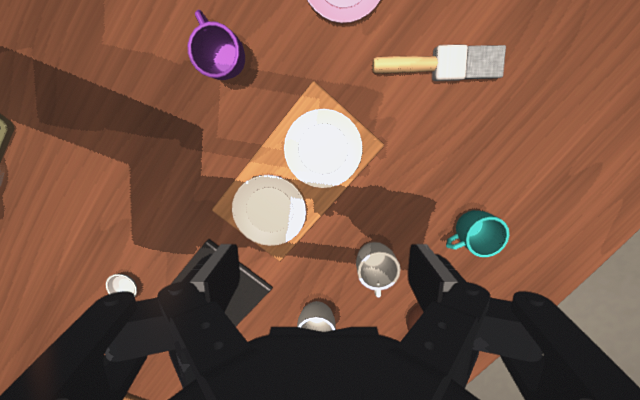

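The wrist view shows the saucers at (323,148) and (269,210), the left white cup at (378,267), and the right cup partly hidden at (318,316). I fit circles at the known heights.

```bash
cat >> meas.py <<'E'
from scipy.optimize import least_squares
def rays(c):
    h,w=c['range_z'].shape; c2=dict(c); c2['range_z']=np.ones((h,w),np.float32)
    A=cloud(c2); R=cv2.Rodrigues(np.array(c['rvec'],float))[0]; o=-R.T@np.array(c['tvec']).ravel()
    return o,A-o
def ring(c,g,rad,ztop,r,band=0.005):
    "centre of ring of mean radius r whose top is at ztop, near guess g"
    W=cloud(c); o,d=rays(c)
    m=(np.hypot(W[...,0]-g[0],W[...,1]-g[1])<rad)&(abs(W[...,2]-ztop)<band)
    D=d[m]; P=o+D*((ztop-o[2])/D[:,2])[:,None]
    f=lambda q:np.hypot(P[:,0]-q[0],P[:,1]-q[1])-r
    s=least_squares(f,g,loss='soft_l1',f_scale=0.002)
    return s.x.round(4),m.sum(),np.median(abs(f(s.x))).round(4)
def disc(c,g,rad,ztop,r,band=0.006):
    "centre of full disc of radius r by its outline: mask of points near ztop"
    W=cloud(c); o,d=rays(c)
    m=((np.hypot(W[...,0]-g[0],W[...,1]-g[1])<rad)&(W[...,2]>ztop-band)&(W[...,2]<ztop+0.008)).astype(np.uint8)
    k=max(cv2.findContours(m,0,1)[0],key=cv2.contourArea)[:,0]
    h=cv2.convexHull(k)[:,0]; k=np.array(k)
    D=d[k[:,1],k[:,0]]; P=o+D*((ztop-o[2])/D[:,2])[:,None]
    f=lambda q:np.hypot(P[:,0]-q[0],P[:,1]-q[1])-q[2]
    s=least_squares(f,[*g,r],loss='soft_l1',f_scale=0.001)
    return s.x.round(4),len(k),np.median(abs(f(s.x))).round(4)
E
python3 - <<'E'
from meas import *
w=pickle.load(open('w1.pkl','rb'));t=pickle.load(open('top.pkl','rb'))
for n,c in(('w',w),('t',t)):
    for s,g in(('sL',(.48,.35)),('sR',(.472,.234))): print(n,s,disc(c,g,.062,.024,.053,.005))
    for s,g in(('cL',(.645,.263)),('cR',(.640,.129))):
        try: print(n,s,ring(c,g,.045,.055,.028,.0035))
        except Exception as ex: print(n,s,'none')
W=cloud(w); m=(np.hypot(W[...,0]-.645,W[...,1]-.263)<.065)&(W[...,2]>.015)
p=W[m]; q=p[(np.hypot(*(p[:,:2]-[.645,.263]).T)>.036)]; print('handle dir',np.degrees(np.arctan2(*(np.median(q[:,:2],0)-[.645,.263])[::-1])),len(q))
E
```

```text
w sL (array([0.4797, 0.3509, 0.0521]), 220, np.float64(0.0003))
w sR (array([0.4723, 0.2338, 0.052 ]), 201, np.float64(0.0004))
w cL (array([0.6426, 0.2692]), np.int64(414), np.float64(0.0013))
w cR (array([0.6373, 0.1314]), np.int64(164), np.float64(0.0015))
t sL (array([0.48  , 0.3496, 0.0508]), 105, np.float64(0.0012))
t sR (array([0.4731, 0.2296, 0.044 ]), 321, np.float64(0.0062))
t cL (array([0.6439, 0.2651]), np.int64(55), np.float64(0.0012))
t cR (array([0.6381, 0.1275]), np.int64(51), np.float64(0.0012))
handle dir -45.90261929946795 19
```

```bash
python3 - <<'E'
from h import *
print(go(.643,.267,.17,128.5))
E
```

```text
(array([-0.694,  0.386,  0.499]), array([-0.002, -0.001, -0.015]))
```

>>> {"fn": "drive_tool", "kwargs": {"slide": [[-0.25, 0.14, 0.15], [-0.5, 0.28, 0.3], [-0.694, 0.386, 0.499], [-0.694, 0.386, 0.499]], "rot": [[0, 0, 0], [0, 0, 0], [0, 0, -0.015], [0, 0, -0.015]], "gripper": [85, 85, 85, 85]}}

```text
clock: 1.65
eef_pos: [0.6421, 0.2684, 0.1656]
orientation: [-3.133, -0.003, 2.255]
ft_force: [-0.6, 1.0, 0.1]
finger_gap: 0.085
gripper_force: 0.0
```

```bash
python3 - <<'E'
from meas import *
p,e,o=st(); print(p,np.degrees(e),o['clock'])
c=capture('wrist'); pickle.dump(c,open('w2.pkl','wb')); save('w2.png',c['pixels'])
print(ring(c,(.643,.267),.045,.055,.028,.0035))
W=cloud(c); m=(np.hypot(W[...,0]-.643,W[...,1]-.267)<.065)&(W[...,2]>.015)&(W[...,2]<.055)
p=W[m]; q=p[(np.hypot(*(p[:,:2]-[.643,.267]).T)>.038)]; print(len(q),np.degrees(np.arctan2(*(np.median(q[:,:2],0)-[.643,.267])[::-1])))
E
```

```text
[0.64211714 0.26841823 0.16555452] [-1.79515464e+02 -1.64608187e-01  1.29190336e+02] 1.65
(array([0.6429, 0.2688]), np.int64(904), np.float64(0.0011))
53 -45.940266167589556
```

View pics/w2.png

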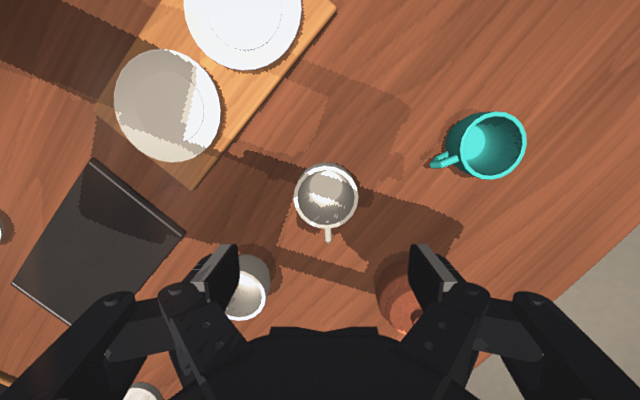

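The cup sits unobstructed at (326,196), with its handle straight down the image at (327,236), so the yaw is right. I descend and grip.

```bash
python3 - <<'E'
from h import *
print(go(.6429,.2688,.021,129))
E
```

```text
(array([-0.01 ,  0.007,  0.734]), array([-0.008, -0.004,  0.005]))
```

>>> {"fn": "drive_tool", "kwargs": {"slide": [[-0.01, 0.007, 0.25], [-0.01, 0.007, 0.5], [-0.01, 0.007, 0.65], [-0.01, 0.007, 0.72], [-0.01, 0.007, 0.72], [-0.01, 0.007, 0.72], [-0.01, 0.007, 0.72], [-0.01, 0.007, 0.72], [-0.01, 0.007, 0.72], [-0.01, 0.007, 0.72]], "rot": [[0, 0, 0], [0, 0, 0], [0, 0, 0], [0, 0, 0], [0, 0, 0], [0, 0, 0], [0, 0, 0], [0, 0, 0], [0, 0, 0], [0, 0, 0]], "gripper": [85, 85, 85, 85, 50, 50, 50, 50, 50, 50], "grip_force": 30}}

```text
clock: 2.95
eef_pos: [0.6465, 0.2698, 0.0296]
orientation: [3.138, 0.001, 2.254]
ft_force: [-1.2, 1.5, 6.9]
finger_gap: 0.0581
gripper_force: 33.8
```

```bash
python3 - <<'E'
from h import *
p,e,o=st(); print(p,np.degrees(e),o['ft_force'])
print(go(p[0],p[1],.13)); print(go(.4797,.3509,.13,129)); print(go(.4797,.3509,p[2]+.018,129))
E
```

```text
[0.64654873 0.26980362 0.02956963] [1.79801725e+02 3.73546761e-02 1.29167262e+02] [-1.17034749  1.52015705  6.93856375]
(array([-0.   ,  0.002, -0.502]), array([0.004, 0.001, 0.   ]))
(array([ 0.841, -0.389, -0.504]), array([0.004, 0.001, 0.004]))
(array([ 0.841, -0.39 , -0.092]), array([0.004, 0.001, 0.004]))
```

```bash
cat >> h.py <<'E'
import json,os
def cmd():
    d=json.load(open('cmd.json')); return np.array(d[0]),Ro.from_rotvec(d[1])
def setcmd(p,R): json.dump([list(p),list(R.as_rotvec())],open('cmd.json','w'))
def adv(s,r=(0,0,0)):
    p,R=cmd(); p=p+R.apply(np.array(s)*0.2); R=R*Ro.from_rotvec(np.array(r)*np.radians(45)); setcmd(p,R); rep()
def rep():
    p,R=cmd(); q,e,o=st(); print('cmd',p.round(4),'meas',q.round(4),np.degrees(e).round(1),'gap',round(o['finger_gap'],4),'F',np.round(o['ft_force'],1),'t',o['clock'])
def go(x,y,z,yaw=None):
    p,R=cmd(); e=R.as_euler('xyz')
    yaw=e[2] if yaw is None else np.radians(yaw)
    T=Ro.from_euler('xyz',[np.pi,0,yaw])
    return [float(a) for a in (R.inv().apply(np.array([x,y,z])-p)/0.2).round(3)],[float(a) for a in ((R.inv()*T).as_rotvec()/np.radians(45)).round(3)]
E
python3 - <<'E'
from h import *
setcmd([.6451,.2688,.0272],Ro.from_euler('xyz',[np.pi,0,np.radians(129.2)]))
print(go(.6451,.2688,.10),go(.4806,.3497,.10),go(.4806,.3497,.065))
E
```

```text
([0.0, -0.0, -0.364], [-0.0, -0.0, -0.0]) ([0.833, -0.382, -0.364], [-0.0, -0.0, -0.0]) ([0.833, -0.382, -0.189], [-0.0, -0.0, -0.0])
```

>>> {"fn": "drive_tool", "kwargs": {"slide": [[0, 0, -0.1], [0, 0, -0.25], [0.1, -0.04, -0.364], [0.28, -0.13, -0.364], [0.46, -0.21, -0.364], [0.64, -0.29, -0.364], [0.78, -0.36, -0.364], [0.833, -0.382, -0.364], [0.833, -0.382, -0.3], [0.833, -0.382, -0.21], [0.833, -0.382, -0.189], [0.833, -0.382, -0.189]], "rot": [[0, 0, 0], [0, 0, 0], [0, 0, 0], [0, 0, 0], [0, 0, 0], [0, 0, 0], [0, 0, 0], [0, 0, 0], [0, 0, 0], [0, 0, 0], [0, 0, 0], [0, 0, 0]], "gripper": [50, 50, 50, 50, 50, 50, 50, 50, 50, 50, 50, 50]}}

```text
clock: 4.45
eef_pos: [0.4815, 0.3494, 0.0646]
orientation: [-3.141, 0.0, 2.254]
ft_force: [0.0, 0.6, -1.5]
finger_gap: 0.0576
gripper_force: 33.0
```

```bash
python3 - <<'E'
from meas import *
adv([.833,-.382,-.189])
c=capture('wrist'); save('w3.png',c['pixels'])
print(ring(c,(.4797,.3509),.045,.093,.028,.006), disc(c,(.4797,.3509),.062,.024,.053,.005))
W=cloud(c); m=(np.hypot(W[...,0]-.48,W[...,1]-.351)<.045)&(W[...,2]>.05); print(np.percentile(W[m][:,2],[50,70,80,90,95]).round(4))
E
```

```text
cmd [0.4806 0.3496 0.065 ] meas [0.4815 0.3494 0.0646] [-179.9    0.   129.1] gap 0.0576 F [ 0.   0.6 -1.5] t 4.45
(array([0.48 , 0.351]), np.int64(4734), np.float64(0.0017)) (array([0.482 , 0.3493, 0.0426]), 597, np.float64(0.0063))
[0.1415 0.1544 0.1595 0.1634 0.1664]
```

View pics/w3.png

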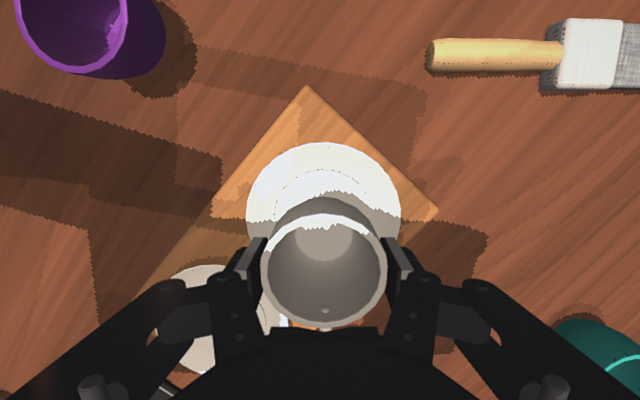

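The cup hangs upright at (325,270), centred over the saucer within 1 mm. I lower until contact.

>>> {"fn": "drive_tool", "kwargs": {"slide": [[0, 0, 0.04], [0, 0, 0.075], [0, 0, 0.088], [0, 0, 0.094], [0, 0, 0.094]], "rot": [[0, 0, 0], [0, 0, 0], [0, 0, 0], [0, 0, 0], [0, 0, 0]], "gripper": [50, 50, 50, 50, 50]}}

```text
clock: 5.12
eef_pos: [0.4804, 0.3497, 0.0476]
orientation: [-3.141, 0.0, 2.255]
ft_force: [-2.1, -2.4, 6.8]
finger_gap: 0.058
gripper_force: 33.8
```

>>> {"fn": "drive_tool", "kwargs": {"slide": [[0, 0, 0], [0, 0, 0], [0, 0, 0], [0, 0, 0], [0, 0, -0.1], [0, 0, -0.3], [0, 0, -0.55], [0, 0, -0.55]], "rot": [[0, 0, 0], [0, 0, 0], [0, 0, 0], [0, 0, 0], [0, 0, 0], [0, 0, 0], [0, 0, 0], [0, 0, 0]], "gripper": [66, 85, 85, 85, 85, 85, 85, 85]}}

```text
clock: 6.12
eef_pos: [0.4837, 0.3518, 0.161]
orientation: [3.132, 0.001, 2.255]
ft_force: [0.9, -0.5, -0.4]
finger_gap: 0.0849
gripper_force: 0.0
```

```bash
python3 - <<'E'
from meas import *
p,R=cmd(); setcmd(p+[0,0,-.0188],R); adv([0,0,-.55])
c=capture('wrist')
print(ring(c,(.4797,.3509),.045,.073,.028,.0035))
print(disc(c,(.4723,.2338),.062,.024,.053,.005))
print(go(.638,.13,.17)); print(go(.638,.13,.17,90))
E
```

```text
cmd [0.4806 0.3496 0.1562] meas [0.4837 0.3518 0.161 ] [1.794e+02 1.000e-01 1.292e+02] gap 0.0849 F [ 0.9 -0.5 -0.4] t 6.125
(array([0.4801, 0.3498]), np.int64(1081), np.float64(0.0011))
(array([0.476 , 0.251 , 0.0364]), 685, np.float64(0.0084))
([-1.348, -0.084, -0.069], [0.0, 0.0, -0.0])
([-1.348, -0.084, -0.069], [0.0, 0.0, 0.871])
```

>>> {"fn": "drive_tool", "kwargs": {"slide": [[-0.25, -0.02, -0.03], [-0.5, -0.03, -0.07], [-0.75, -0.045, -0.07]], "rot": [[0, 0, 0], [0, 0, 0], [0, 0, 0]], "gripper": [85, 85, 85]}}

```text
clock: 6.55
eef_pos: [0.5686, 0.2269, 0.1692]
orientation: [-3.14, -0.001, 2.255]
ft_force: [1.2, -0.4, 0.0]
finger_gap: 0.085
gripper_force: 0.0
```

>>> {"fn": "drive_tool", "kwargs": {"slide": [[-0.25, -0.02, 0], [-0.5, -0.03, 0], [-0.598, -0.039, 0], [-0.598, -0.039, 0], [-0.598, -0.039, 0], [-0.598, -0.039, 0]], "rot": [[0, 0, 0.2], [0, 0, 0.4], [0, 0, 0.6], [0, 0, 0.8], [0, 0, 0.871], [0, 0, 0.871]], "gripper": [85, 85, 85, 85, 85, 85]}}

```text
clock: 7.3
eef_pos: [0.637, 0.13, 0.1684]
orientation: [-3.138, 0.001, 1.571]
ft_force: [-0.7, -0.4, -0.7]
finger_gap: 0.085
gripper_force: 0.0
```

```bash
python3 - <<'E'
from meas import *
adv([-.75,-.045,-.07]);adv([-.598,-.039,0],[0,0,.871])
c=capture('wrist'); save('w4.png',c['pixels'])
g=(.638,.13)
x,n,_=ring(c,g,.045,.055,.028,.0035);print(x,n)
W=cloud(c); m=(np.hypot(W[...,0]-x[0],W[...,1]-x[1])<.06)&(W[...,2]>.015)&(W[...,2]<.055)
p=W[m]; q=p[(np.hypot(*(p[:,:2]-x).T)>.038)]; print(len(q),np.degrees(np.arctan2(*(np.median(q[:,:2],0)-x)[::-1])))
print(go(*x,.0265))
E
```

```text
cmd [0.5684 0.2277 0.1702] meas [0.637  0.13   0.1684] [-179.8    0.    90. ] gap 0.085 F [-0.7 -0.4 -0.7] t 7.3
cmd [0.638  0.1301 0.1702] meas [0.637  0.13   0.1684] [-179.8    0.    90. ] gap 0.085 F [-0.7 -0.4 -0.7] t 7.3
[0.6379 0.1309] 883
63 -89.05157029687244
([0.004, -0.0, 0.719], [0.0, 0.0, -0.0])
```

View pics/w4.png

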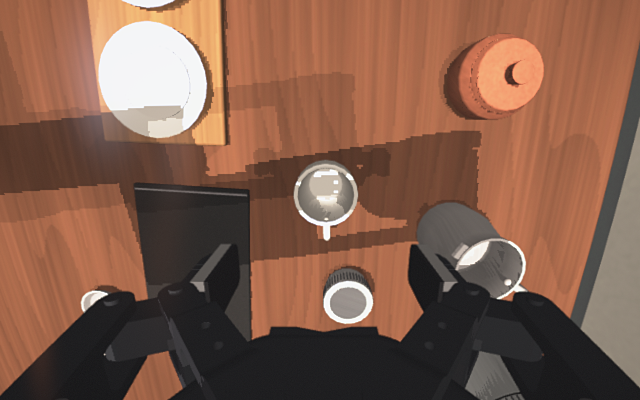

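The white cup is at (326,193) with its handle straight down the image. The jug at (485,260) is clear of the fingers. I grip it.

>>> {"fn": "drive_tool", "kwargs": {"slide": [[0.004, 0, 0.25], [0.004, 0, 0.5], [0.004, 0, 0.65], [0.004, 0, 0.719], [0.004, 0, 0.719], [0.004, 0, 0.719], [0.004, 0, 0.719], [0.004, 0, 0.719], [0.004, 0, 0.719], [0.004, 0, 0.719]], "rot": [[0, 0, 0], [0, 0, 0], [0, 0, 0], [0, 0, 0], [0, 0, 0], [0, 0, 0], [0, 0, 0], [0, 0, 0], [0, 0, 0], [0, 0, 0]], "gripper": [85, 85, 85, 85, 50, 50, 50, 50, 50, 50]}}

```text
clock: 8.6
eef_pos: [0.6387, 0.1313, 0.0277]
orientation: [3.14, -0.0, 1.571]
ft_force: [-0.8, 0.3, 5.7]
finger_gap: 0.0582
gripper_force: 34.0
```

```bash
python3 - <<'E'
from h import *
adv([.004,0,.719])
print(go(.6379,.1309,.10),go(.4723,.2338,.10),go(.4723,.2338,.060))
E
```

```text
cmd [0.638  0.1309 0.0264] meas [0.6387 0.1313 0.0277] [179.9  -0.   90. ] gap 0.0582 F [-0.8  0.3  5.7] t 8.6
([0.0, -0.0, -0.368], [0.0, 0.0, -0.0]) ([0.515, -0.828, -0.368], [0.0, 0.0, -0.0]) ([0.515, -0.828, -0.168], [0.0, 0.0, -0.0])
```

>>> {"fn": "drive_tool", "kwargs": {"slide": [[0, 0, -0.1], [0, 0, -0.25], [0.06, -0.1, -0.368], [0.18, -0.28, -0.368], [0.3, -0.46, -0.368], [0.4, -0.64, -0.368], [0.48, -0.78, -0.368], [0.515, -0.828, -0.368], [0.515, -0.828, -0.3], [0.515, -0.828, -0.21], [0.515, -0.828, -0.168], [0.515, -0.828, -0.168]], "rot": [[0, 0, 0], [0, 0, 0], [0, 0, 0], [0, 0, 0], [0, 0, 0], [0, 0, 0], [0, 0, 0], [0, 0, 0], [0, 0, 0], [0, 0, 0], [0, 0, 0], [0, 0, 0]], "gripper": [50, 50, 50, 50, 50, 50, 50, 50, 50, 50, 50, 50]}}

```text
clock: 10.1
eef_pos: [0.4728, 0.2335, 0.0591]
orientation: [-3.14, 0.001, 1.57]
ft_force: [-1.2, 0.2, -1.0]
finger_gap: 0.0579
gripper_force: 33.4
```

```bash
python3 - <<'E'
from meas import *
adv([.515,-.828,-.168])
c=capture('wrist'); print(ring(c,(.4723,.2338),.045,.088,.028,.006))
E
```

```text
cmd [0.4724 0.2339 0.06  ] meas [0.4728 0.2335 0.0591] [-179.9    0.    89.9] gap 0.0579 F [-1.2  0.2 -1. ] t 10.1
(array([0.4724, 0.2348]), np.int64(5097), np.float64(0.0018))
```

Well centred. I lower to contact (target about 0.045) and then release.

>>> {"fn": "drive_tool", "kwargs": {"slide": [[0, 0, 0.04], [0, 0, 0.06], [0, 0, 0.072], [0, 0, 0.074], [0, 0, 0.074]], "rot": [[0, 0, 0], [0, 0, 0], [0, 0, 0], [0, 0, 0], [0, 0, 0]], "gripper": [50, 50, 50, 50, 50]}}

```text
clock: 10.78
eef_pos: [0.4725, 0.2342, 0.0457]
orientation: [3.142, 0.0, 1.571]
ft_force: [-0.4, -0.7, 0.9]
finger_gap: 0.0576
gripper_force: 33.5
```

>>> {"fn": "drive_tool", "kwargs": {"slide": [[0, 0, 0.004], [0, 0, 0.004], [0, 0, 0.004], [0, 0, 0.004], [0, 0, -0.1], [0, 0, -0.3], [0, 0, -0.58], [0, 0, -0.58], [0, 0, -0.58]], "rot": [[0, 0, 0], [0, 0, 0], [0, 0, 0], [0, 0, 0], [0, 0, 0], [0, 0, 0], [0, 0, 0], [0, 0, 0], [0, 0, 0]], "gripper": [50, 66, 85, 85, 85, 85, 85, 85, 85]}}

```text
clock: 11.9
eef_pos: [0.4722, 0.2341, 0.1614]
orientation: [3.142, 0.0, 1.571]
ft_force: [-1.1, 0.2, -0.4]
finger_gap: 0.0851
gripper_force: 0.0
```

```bash
python3 - <<'E'
from meas import *
p,R=cmd(); setcmd(p+[0,0,-.0148],R); adv([0,0,-.58])
c=capture('wrist'); print(ring(c,(.4723,.2338),.045,.073,.028,.0035),ring(c,(.4797,.3509),.045,.073,.028,.0035))
print(go(.664,-.003,.16))
E
```

```text
cmd [0.4724 0.2339 0.1612] meas [0.4722 0.2341 0.1614] [180.   0.  90.] gap 0.0851 F [-1.1  0.2 -0.4] t 11.9
(array([0.472 , 0.2338]), np.int64(1078), np.float64(0.0011)) (array([0.4801, 0.3491]), np.int64(1505), np.float64(0.0011))
([-1.184, 0.958, 0.006], [0.0, 0.0, -0.0])
```

>>> {"fn": "drive_tool", "kwargs": {"slide": [[-0.22, 0.24, 0], [-0.44, 0.48, 0], [-0.66, 0.72, 0], [-0.7, 0.958, 0]], "rot": [[0, 0, 0], [0, 0, 0], [0, 0, 0], [0, 0, 0]], "gripper": [85, 85, 85, 85]}}

```text
clock: 12.45
eef_pos: [0.6636, 0.0912, 0.1589]
orientation: [-3.136, 0.001, 1.568]
ft_force: [0.2, 1.5, 1.2]
finger_gap: 0.0851
gripper_force: 0.0
```

>>> {"fn": "drive_tool", "kwargs": {"slide": [[-0.25, 0, 0], [-0.484, 0, 0], [-0.484, 0, 0], [-0.484, 0, 0]], "rot": [[0, 0, 0], [0, 0, 0], [0, 0, 0], [0, 0, 0]], "gripper": [85, 85, 85, 85]}}

```text
clock: 12.95
eef_pos: [0.663, -0.0025, 0.1596]
orientation: [-3.138, -0.001, 1.57]
ft_force: [-0.1, 0.6, 1.0]
finger_gap: 0.0849
gripper_force: 0.0
```

```bash
python3 - <<'E'
from meas import *
adv([-.7,.958,0]);adv([-.484,0,0])
c=capture('wrist'); save('w5.png',c['pixels']); pickle.dump(c,open('w5.pkl','wb'))
print(disc(c,(.664,-.003),.045,.034,.028,.006))
t=pickle.load(open('top.pkl','rb'))
for c in (t,c):
    W=cloud(c); o,d=rays(c); P=o+d*((.006-o[2])/d[...,2])[...,None]
    m=(c['pixels'].max(-1)<75)&(abs(P[...,0]-.484)<.1)&(abs(P[...,1]-.017)<.14)&(abs(W[...,2]-.006)<.006)
    m=cv2.morphologyEx(m.astype(np.uint8),cv2.MORPH_OPEN,np.ones((5,5)))
    k=max(cv2.findContours(m,0,1)[0],key=cv2.contourArea)[:,0]
    r=cv2.minAreaRect((P[k[:,1],k[:,0]][:,:2]*1000).astype(np.float32)); print(r)
E
```

```text
cmd [0.664  0.0939 0.1612] meas [ 0.663  -0.0025  0.1596] [-1.798e+02 -1.000e-01  8.990e+01] gap 0.0849 F [-0.1  0.6  1. ] t 12.95
cmd [ 0.664  -0.0029  0.1612] meas [ 0.663  -0.0025  0.1596] [-1.798e+02 -1.000e-01  8.990e+01] gap 0.0849 F [-0.1  0.6  1. ] t 12.95
(array([0.6633, 0.0011, 0.0277]), 175, np.float64(0.0003))
((451.2361755371094, 56.554317474365234), (63.086822509765625, 29.58966827392578), 10.612913131713867)
((483.52490234375, 35.589691162109375), (171.54733276367188, 130.19110107421875), 86.61495971679688)
```

View pics/w5.png

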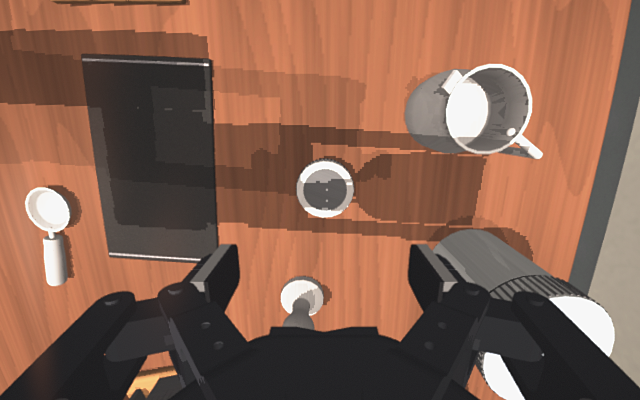

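The wrist view shows the leveller at (325,187) and the mat corners at (82,55), (213,58), (217,262) and (110,255). The tamper is at (303,297) and the jug at (490,110).

```bash
python3 - <<'E'
from meas import *
c=pickle.load(open('w5.pkl','rb')); t=pickle.load(open('top.pkl','rb'))
for c,px in((c,[(82,55),(213,58),(217,262),(110,255)]),(t,[(215+297/2.9,130+325/2.9),(215+306/2.9,130+211/2.9),(215+499/2.9,130+226/2.9),(215+492/2.9,130+339/2.9)])):
    o,d=rays(c); Q=[]
    for u,v in px:
        D=d[int(round(v)),int(round(u))]; Q.append((o+D*((.006-o[2])/D[2]))[:2])
    Q=np.array(Q); print(Q.round(4).tolist(),Q.mean(0).round(4),[np.linalg.norm(Q[i]-Q[i-1]).round(3) for i in range(4)])
print(go(.6633,.0011,.004))
E
```

```text
[[0.4254, 0.1302], [0.5562, 0.1241], [0.539, -0.092], [0.4124, -0.0843]] [0.4832 0.0195] [np.float64(0.215), np.float64(0.131), np.float64(0.217), np.float64(0.127)]
[[0.4251, 0.1289], [0.5504, 0.1169], [0.5356, -0.096], [0.4102, -0.0897]] [0.4803 0.015 ] [np.float64(0.219), np.float64(0.126), np.float64(0.213), np.float64(0.126)]
([0.02, -0.003, 0.786], [0.0, 0.0, -0.0])
```

>>> {"fn": "drive_tool", "kwargs": {"slide": [[0.02, 0, 0.25], [0.02, 0, 0.5], [0.02, 0, 0.7], [0.02, 0, 0.78], [0.02, 0, 0.78], [0.02, 0, 0.78], [0.02, 0, 0.78], [0.02, 0, 0.78], [0.02, 0, 0.78], [0.02, 0, 0.78]], "rot": [[0, 0, 0], [0, 0, 0], [0, 0, 0], [0, 0, 0], [0, 0, 0], [0, 0, 0], [0, 0, 0], [0, 0, 0], [0, 0, 0], [0, 0, 0]], "gripper": [85, 85, 85, 85, 45, 45, 45, 45, 45, 45], "grip_force": 45}}

```text
clock: 14.25
eef_pos: [0.6654, 0.0014, 0.0072]
orientation: [3.139, -0.0, 1.57]
ft_force: [-0.3, -0.1, 6.1]
finger_gap: 0.0548
gripper_force: 48.8
```

```bash
python3 - <<'E'
from h import *
adv([.02,0,.78])
print(go(.4795,-.032,.06),go(.4795,-.032,.025))
E
```

```text
cmd [0.664  0.0011 0.0052] meas [0.6654 0.0014 0.0072] [179.8  -0.   90. ] gap 0.0548 F [-0.3 -0.1  6.1] t 14.25
([-0.165, -0.922, -0.274], [0.0, 0.0, -0.0]) ([-0.165, -0.922, -0.099], [0.0, 0.0, -0.0])
```

>>> {"fn": "drive_tool", "kwargs": {"slide": [[0, 0, -0.1], [0, 0, -0.25], [-0.02, -0.1, -0.274], [-0.05, -0.28, -0.274], [-0.09, -0.48, -0.274], [-0.12, -0.68, -0.274], [-0.15, -0.84, -0.274], [-0.165, -0.922, -0.274], [-0.165, -0.922, -0.2], [-0.165, -0.922, -0.12], [-0.165, -0.922, -0.099], [-0.165, -0.922, -0.099]], "rot": [[0, 0, 0], [0, 0, 0], [0, 0, 0], [0, 0, 0], [0, 0, 0], [0, 0, 0], [0, 0, 0], [0, 0, 0], [0, 0, 0], [0, 0, 0], [0, 0, 0], [0, 0, 0]], "gripper": [45, 45, 45, 45, 45, 45, 45, 45, 45, 45, 45, 45]}}

```text
clock: 15.75
eef_pos: [0.4802, -0.0316, 0.0252]
orientation: [-3.142, -0.0, 1.571]
ft_force: [0.5, 0.2, -2.8]
finger_gap: 0.0546
gripper_force: 48.5
```

>>> {"fn": "drive_tool", "kwargs": {"slide": [[0, 0, 0.03], [0, 0, 0.05], [0, 0, 0.06], [0, 0, 0.064], [0, 0, 0.064]], "rot": [[0, 0, 0], [0, 0, 0], [0, 0, 0], [0, 0, 0], [0, 0, 0]], "gripper": [45, 45, 45, 45, 45]}}

```text
clock: 16.38
eef_pos: [0.4796, -0.0315, 0.0132]
orientation: [3.141, 0.0, 1.571]
ft_force: [-2.2, 0.7, 4.5]
finger_gap: 0.0547
gripper_force: 49.2
```

>>> {"fn": "drive_tool", "kwargs": {"slide": [[0, 0, 0], [0, 0, 0], [0, 0, 0], [0, 0, 0], [0, 0, -0.1], [0, 0, -0.35], [0, 0, -0.6], [0.1, -0.2, -0.85], [0.3, -0.45, -0.89], [0.5, -0.79, -0.89], [0.52, -0.79, -0.89], [0.52, -0.79, -0.89]], "rot": [[0, 0, 0], [0, 0, 0], [0, 0, 0], [0, 0, 0], [0, 0, 0], [0, 0, 0], [0, 0, 0], [0, 0, 0], [0, 0, 0], [0, 0, 0], [0, 0, 0], [0, 0, 0]], "gripper": [60, 85, 85, 85, 85, 85, 85, 85, 85, 85, 85, 85]}}

```text
clock: 17.88
eef_pos: [0.3198, 0.0731, 0.1905]
orientation: [-3.141, -0.0, 1.573]
ft_force: [0.6, -0.2, -0.9]
finger_gap: 0.0848
gripper_force: 0.0
```

```bash
python3 - <<'E'
from meas import *
p,R=cmd(); setcmd([.4795,-.032,.0122],R); adv([.52,-.79,-.89])
c=capture('wrist'); pickle.dump(c,open('w6.pkl','wb'))
W=cloud(c)
for a,b in ((.08,.1),(.06,.1)):
    p=blob(W,(.637,-.136),.04,a,b); print(len(p),mec(p) if len(p) else 0)
print(disc(c,(.4795,-.032),.045,.04,.028,.006))
print(go(.637,-.136,.19))
E
```

```text
cmd [0.3215 0.072  0.1902] meas [0.3198 0.0731 0.1905] [-180.    -0.    90.1] gap 0.0848 F [ 0.6 -0.2 -0.9] t 17.875
0 0
0 0
(array([ 0.4837, -0.0225,  0.021 ]), 98, np.float64(0.0035))
([-1.04, 1.577, 0.001], [0.0, 0.0, -0.0])
```

I got the lateral sign wrong. Nothing was touched, and I head back the right way.

>>> {"fn": "drive_tool", "kwargs": {"slide": [[-0.17, 0.26, 0], [-0.34, 0.52, 0], [-0.51, 0.78, 0], [-0.52, 0.79, 0]], "rot": [[0, 0, 0], [0, 0, 0], [0, 0, 0], [0, 0, 0]], "gripper": [85, 85, 85, 85]}}

```text
clock: 18.42
eef_pos: [0.4859, -0.0355, 0.1902]
orientation: [3.138, 0.002, 1.567]
ft_force: [-0.7, 1.1, -0.6]
finger_gap: 0.0849
gripper_force: 0.0
```

>>> {"fn": "drive_tool", "kwargs": {"slide": [[-0.17, 0.26, 0], [-0.34, 0.52, 0], [-0.5, 0.76, 0], [-0.52, 0.787, 0], [-0.52, 0.787, 0]], "rot": [[0, 0, 0], [0, 0, 0], [0, 0, 0], [0, 0, 0], [0, 0, 0]], "gripper": [85, 85, 85, 85, 85]}}

```text
clock: 19.05
eef_pos: [0.6364, -0.1359, 0.1893]
orientation: [-3.139, -0.001, 1.57]
ft_force: [-0.5, -0.3, 0.0]
finger_gap: 0.0848
gripper_force: 0.0
```

```bash
python3 - <<'E'
from meas import *
adv([-.52,.79,0]);adv([-.52,.787,0])
c=capture('wrist'); pickle.dump(c,open('w6.pkl','wb')); save('w6.png',c['pixels'])
W=cloud(c)
for a,b in ((.083,.1),(.06,.1),(.004,.014)):
    p=blob(W,(.637,-.136),.04,a,b); print(len(p),mec(p) if len(p) else 0, np.median(p,0).round(4))
print(disc(c,(.634,-.279),.05,.037,.030,.006),ring(c,(.634,-.279),.05,.037,.0265,.004))
print(disc(c,(.4795,-.032),.045,.04,.028,.006))
E
```

```text
cmd [ 0.4795 -0.032   0.1902] meas [ 0.6364 -0.1359  0.1893] [-1.799e+02 -1.000e-01  8.990e+01] gap 0.0848 F [-0.5 -0.3  0. ] t 19.05
cmd [ 0.6369 -0.136   0.1902] meas [ 0.6364 -0.1359  0.1893] [-1.799e+02 -1.000e-01  8.990e+01] gap 0.0848 F [-0.5 -0.3  0. ] t 19.05
751 (array([ 0.6362, -0.1368]), 14.7) [ 0.6362 -0.135   0.089 ]
1065 (array([ 0.6362, -0.1364]), 16.5) [ 0.6362 -0.133   0.0873]
273 (array([ 0.6363, -0.1364]), 25.2) [ 0.6362 -0.1214  0.0124]
(array([ 0.6342, -0.2756,  0.0302]), 138, np.float64(0.0005)) (array([ 0.6342, -0.2756]), np.int64(829), np.float64(0.002))
(array([ 0.4807, -0.0331,  0.0283]), 179, np.float64(0.0004))
```

View pics/w6.png

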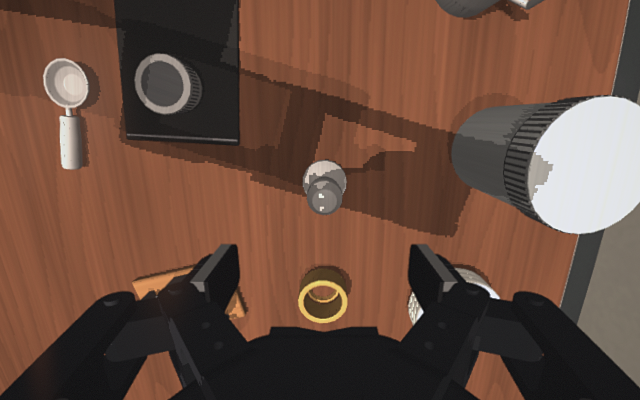

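The tamper is at (323,190), the leveller stands on the mat at (165,83), and the funnel is at (323,300).

>>> {"fn": "drive_tool", "kwargs": {"slide": [[-0.003, -0.003, 0.25], [-0.003, -0.003, 0.5], [-0.003, -0.003, 0.66], [-0.003, -0.003, 0.706], [-0.003, -0.003, 0.706], [-0.003, -0.003, 0.706], [-0.003, -0.003, 0.706], [-0.003, -0.003, 0.706], [-0.003, -0.003, 0.706], [-0.003, -0.003, 0.706], [-0.003, -0.003, 0.706]], "rot": [[0, 0, 0], [0, 0, 0], [0, 0, 0], [0, 0, 0], [0, 0, 0], [0, 0, 0], [0, 0, 0], [0, 0, 0], [0, 0, 0], [0, 0, 0], [0, 0, 0]], "gripper": [85, 85, 85, 85, 25, 25, 25, 25, 25, 25, 25], "grip_force": 50}}

```text
clock: 20.48
eef_pos: [0.6374, -0.1365, 0.0513]
orientation: [3.139, 0.001, 1.57]
ft_force: [-1.5, 0.4, 7.4]
finger_gap: 0.0321
gripper_force: 49.4
```

```bash
python3 - <<'E'
from h import *
adv([-.003,-.003,.706])
print(go(.4865,.068,.12))
E
```

```text
cmd [ 0.6363 -0.1366  0.049 ] meas [ 0.6374 -0.1365  0.0513] [179.8   0.   90. ] gap 0.0321 F [-1.5  0.4  7.4] t 20.475
([1.023, -0.749, -0.355], [0.0, 0.0, -0.0])
```

>>> {"fn": "drive_tool", "kwargs": {"slide": [[0, 0, -0.1], [0, 0, -0.25], [0.1, -0.07, -0.355], [0.27, -0.2, -0.355], [0.45, -0.34, -0.355], [0.63, -0.48, -0.355], [0.8, -0.61, -0.355], [0.95, -0.72, -0.355], [1.0, -0.749, -0.355], [1.0, -0.749, -0.355]], "rot": [[0, 0, 0], [0, 0, 0], [0, 0, 0], [0, 0, 0], [0, 0, 0], [0, 0, 0], [0, 0, 0], [0, 0, 0], [0, 0, 0], [0, 0, 0]], "gripper": [25, 25, 25, 25, 25, 25, 25, 25, 25, 25]}}

```text
clock: 21.72
eef_pos: [0.4869, 0.0642, 0.1206]
orientation: [3.141, 0.0, 1.572]
ft_force: [0.4, -0.6, -2.5]
finger_gap: 0.0316
gripper_force: 50.4
```

```bash
python3 - <<'E'
from meas import *
adv([1,-.749,-.355])
c=capture('wrist'); save('w7.png',c['pixels'])
E
```

```text
cmd [0.4865 0.0634 0.12  ] meas [0.4869 0.0642 0.1206] [179.9   0.   90.1] gap 0.0316 F [ 0.4 -0.6 -2.5] t 21.725
```

View pics/w7.png

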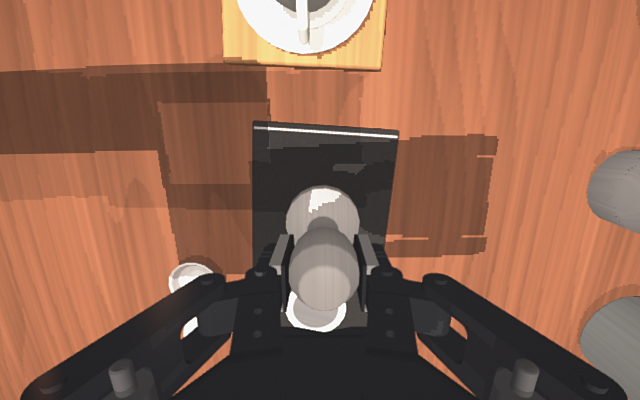

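The tamper (323,240) hangs upright over the mat's far half. I lower it.

>>> {"fn": "drive_tool", "kwargs": {"slide": [[0, 0, 0.1], [0, 0, 0.2], [0, 0, 0.27], [0, 0, 0.3], [0, 0, 0.315], [0, 0, 0.324], [0, 0, 0.324]], "rot": [[0, 0, 0], [0, 0, 0], [0, 0, 0], [0, 0, 0], [0, 0, 0], [0, 0, 0], [0, 0, 0]], "gripper": [25, 25, 25, 25, 25, 25, 25]}}

```text
clock: 22.65
eef_pos: [0.487, 0.0636, 0.0573]
orientation: [3.14, 0.0, 1.571]
ft_force: [-3.4, -1.8, 9.8]
finger_gap: 0.032
gripper_force: 51.6
```

>>> {"fn": "drive_tool", "kwargs": {"slide": [[0, 0, 0], [0, 0, 0], [0, 0, 0], [0, 0, 0], [0, 0, 0], [0, 0, -0.1], [0, 0, -0.3], [0, 0, -0.57], [-0.2, 0.1, -0.67], [-0.5, 0.2, -0.67], [-0.8, 0.3, -0.67], [-1, 0.4, -0.67]], "rot": [[0, 0, 0], [0, 0, 0], [0, 0, 0], [0, 0, 0], [0, 0, 0], [0, 0, 0], [0, 0, 0], [0, 0, 0], [0, 0, 0], [0, 0, 0], [0, 0, 0], [0, 0, 0]], "gripper": [38, 50, 70, 85, 85, 85, 85, 85, 85, 85, 85, 85]}}

```text
clock: 24.15
eef_pos: [0.567, -0.1387, 0.1896]
orientation: [3.141, 0.0, 1.569]
ft_force: [0.3, -0.1, 0.8]
finger_gap: 0.0849
gripper_force: 0.0
```

```bash
python3 - <<'E'
from meas import *
adv([0,0,.324]); adv([-1,.4,-.67])
c=capture('wrist'); W=cloud(c)
c=capture('top'); pickle.dump(c,open('top2.pkl','wb')); W=cloud(c)
p=blob(W,(.4865,.0634),.05,.075,.12); print(len(p),mec(p) if len(p) else 0)
print(go(.6342,-.2756,.18,60),go(.6342,-.2756,.18))
E
```

```text
cmd [0.4865 0.0634 0.0552] meas [ 0.567  -0.1387  0.1896] [180.    0.   89.9] gap 0.0849 F [ 0.3 -0.1  0.8] t 24.15
cmd [ 0.5665 -0.1366  0.1892] meas [ 0.567  -0.1387  0.1896] [180.    0.   89.9] gap 0.0849 F [ 0.3 -0.1  0.8] t 24.15
93 (array([0.4864, 0.0608]), 16.5)
([-0.695, 0.338, 0.046], [0.0, -0.0, 0.667]) ([-0.695, 0.338, 0.046], [0.0, 0.0, -0.0])
```

>>> {"fn": "drive_tool", "kwargs": {"slide": [[-0.25, 0.12, 0.02], [-0.5, 0.24, 0.046], [-0.695, 0.338, 0.046], [-0.695, 0.338, 0.046], [-0.695, 0.338, 0.046]], "rot": [[0, 0, 0], [0, 0, 0], [0, 0, 0], [0, 0, 0], [0, 0, 0]], "gripper": [85, 85, 85, 85, 85]}}

```text
clock: 24.88
eef_pos: [0.6334, -0.274, 0.1796]
orientation: [-3.14, -0.002, 1.571]
ft_force: [-0.4, -0.2, 0.1]
finger_gap: 0.085
gripper_force: 0.0
```

```bash
python3 - <<'E'
from meas import *
adv([-.695,.338,.046])
c=capture('wrist'); pickle.dump(c,open('w8.pkl','wb')); save('w8.png',c['pixels'])
x=disc(c,(.6342,-.2756),.05,.037,.030,.006);print(x,ring(c,(.6342,-.2756),.05,.037,.0265,.004))
print('bask',ring(c,(.474,-.289),.038,.075,.02775,.003),disc(c,(.474,-.289),.036,.075,.03,.003))
print(go(x[0][0],x[0][1],.007))
E
```

```text
cmd [ 0.6341 -0.2756  0.18  ] meas [ 0.6334 -0.274   0.1796] [-1.799e+02 -1.000e-01  9.000e+01] gap 0.085 F [-0.4 -0.2  0.1] t 24.875
(array([ 0.6342, -0.2768,  0.0293]), 161, np.float64(0.0002)) (array([ 0.6342, -0.2768]), np.int64(1106), np.float64(0.0018))
bask (array([ 0.4787, -0.287 ]), np.int64(1048), np.float64(0.0014)) (array([ 0.4786, -0.2871,  0.0297]), 182, np.float64(0.0003))
([-0.006, 0.0, 0.865], [0.0, 0.0, -0.0])
```

View pics/w8.png

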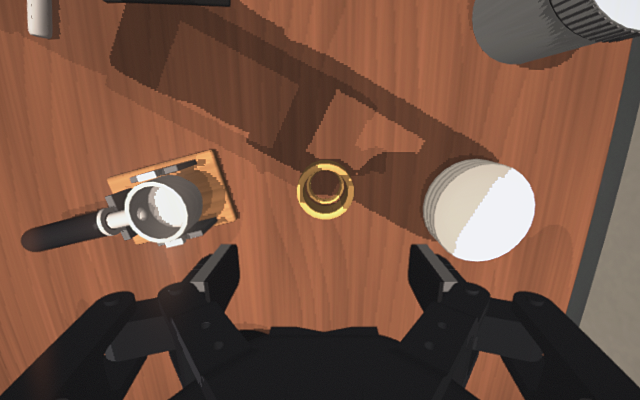

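The funnel is at (326,190) and the basket rim at (157,213). The white jar at (480,210) limits room on the right, so I narrow the opening before descending.

>>> {"fn": "drive_tool", "kwargs": {"slide": [[-0.006, 0, 0.2], [-0.006, 0, 0.4], [-0.006, 0, 0.6], [-0.006, 0, 0.78], [-0.006, 0, 0.865], [-0.006, 0, 0.865], [-0.006, 0, 0.865], [-0.006, 0, 0.865], [-0.006, 0, 0.865], [-0.006, 0, 0.865], [-0.006, 0, 0.865]], "rot": [[0, 0, 0], [0, 0, 0], [0, 0, 0], [0, 0, 0], [0, 0, 0], [0, 0, 0], [0, 0, 0], [0, 0, 0], [0, 0, 0], [0, 0, 0], [0, 0, 0]], "gripper": [75, 75, 75, 75, 75, 75, 50, 50, 50, 50, 50], "grip_force": 40}}

```text
clock: 26.3
eef_pos: [0.6358, -0.277, 0.0093]
orientation: [3.138, 0.001, 1.57]
ft_force: [0.9, 0.6, 6.6]
finger_gap: 0.0586
gripper_force: 43.7
```

```bash
python3 - <<'E'
from h import *
adv([-.006,0,.865])
print(go(.6342,-.2768,.12),go(.4787,-.287,.12),go(.4787,-.287,.095))
E
```

```text
cmd [ 0.6341 -0.2768  0.007 ] meas [ 0.6358 -0.277   0.0093] [1.798e+02 1.000e-01 9.000e+01] gap 0.0586 F [0.9 0.6 6.6] t 26.3
([-0.0, 0.0, -0.565], [0.0, 0.0, -0.0]) ([-0.051, -0.777, -0.565], [0.0, 0.0, -0.0]) ([-0.051, -0.777, -0.44], [0.0, 0.0, -0.0])
```

>>> {"fn": "drive_tool", "kwargs": {"slide": [[0, 0, -0.1], [0, 0, -0.28], [0, 0, -0.46], [-0.01, -0.1, -0.565], [-0.02, -0.28, -0.565], [-0.03, -0.46, -0.565], [-0.04, -0.64, -0.565], [-0.051, -0.76, -0.565], [-0.051, -0.777, -0.565], [-0.051, -0.777, -0.48], [-0.051, -0.777, -0.44], [-0.051, -0.777, -0.44]], "rot": [[0, 0, 0], [0, 0, 0], [0, 0, 0], [0, 0, 0], [0, 0, 0], [0, 0, 0], [0, 0, 0], [0, 0, 0], [0, 0, 0], [0, 0, 0], [0, 0, 0], [0, 0, 0]], "gripper": [50, 50, 50, 50, 50, 50, 50, 50, 50, 50, 50, 50]}}

```text
clock: 27.8
eef_pos: [0.479, -0.2863, 0.0948]
orientation: [-3.141, -0.001, 1.571]
ft_force: [-0.4, 0.1, -1.4]
finger_gap: 0.0584
gripper_force: 43.6
```

```bash
python3 - <<'E'
from meas import *
adv([-.051,-.777,-.44])
c=capture('wrist'); save('w9.png',c['pixels'][100:400,120:520],1.5)
for z in(.122,.124,.126): print(ring(c,(.4787,-.287),.045,z,.0265,.004))
E
```

```text
cmd [ 0.4787 -0.287   0.095 ] meas [ 0.479  -0.2863  0.0948] [-179.9   -0.    90. ] gap 0.0584 F [-0.4  0.1 -1.4] t 27.8
(array([ 0.4786, -0.286 ]), np.int64(6450), np.float64(0.0023))
(array([ 0.4786, -0.2854]), np.int64(6082), np.float64(0.0021))
(array([ 0.4786, -0.2849]), np.int64(5488), np.float64(0.0018))
```

View pics/w9.png

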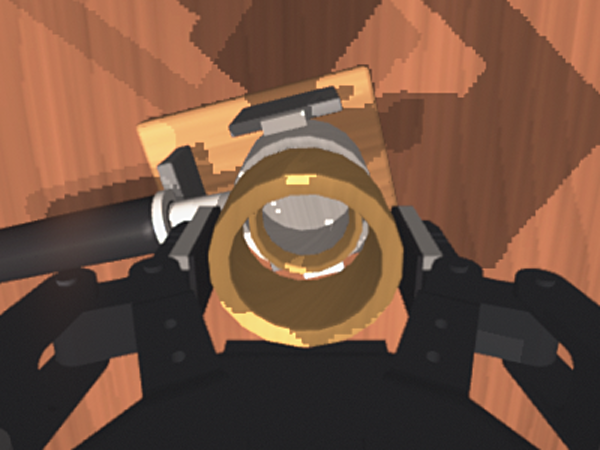

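The funnel (305,260) sits coaxially above the basket, about 1 mm off at most. I lower it gently with a 1 mm correction.

>>> {"fn": "drive_tool", "kwargs": {"slide": [[-0.005, 0, 0.03], [-0.005, 0, 0.06], [-0.005, 0, 0.08], [-0.005, 0, 0.09], [-0.005, 0, 0.094], [-0.005, 0, 0.094]], "rot": [[0, 0, 0], [0, 0, 0], [0, 0, 0], [0, 0, 0], [0, 0, 0], [0, 0, 0]], "gripper": [50, 50, 50, 50, 50, 50]}}

```text
clock: 28.6
eef_pos: [0.4785, -0.2874, 0.0774]
orientation: [-3.141, -0.0, 1.571]
ft_force: [-2.3, 1.8, 5.5]
finger_gap: 0.0587
gripper_force: 44.2
```

Contact comes at the expected seat height (TCP 0.0774). I release, rise and check.

>>> {"fn": "drive_tool", "kwargs": {"slide": [[0, 0, 0], [0, 0, 0], [0, 0, 0], [0, 0, 0], [0, 0, 0], [0, 0, -0.1], [0, 0, -0.3], [0, 0, -0.55], [0, 0, -0.7], [0, 0, -0.7]], "rot": [[0, 0, 0], [0, 0, 0], [0, 0, 0], [0, 0, 0], [0, 0, 0], [0, 0, 0], [0, 0, 0], [0, 0, 0], [0, 0, 0], [0, 0, 0]], "gripper": [64, 75, 85, 85, 85, 85, 85, 85, 85, 85]}}

```text
clock: 29.85
eef_pos: [0.4805, -0.2887, 0.2194]
orientation: [3.136, 0.004, 1.571]
ft_force: [0.5, 0.5, -0.0]
finger_gap: 0.085
gripper_force: 0.0
```

```bash
python3 - <<'E'
from meas import *
c=capture('wrist')
print('funnel',ring(c,(.4787,-.287),.045,.105,.0265,.004),disc(c,(.4787,-.287),.045,.105,.03,.005))
W=cloud(c); p=blob(W,(.4787,-.287),.034,.098,.115); A=np.c_[p[:,:2]-p[:,:2].mean(0),np.ones(len(p))]; print('plane',np.linalg.lstsq(A,p[:,2],rcond=None)[0].round(3))
t=capture('top'); save('end.png',t['pixels'][130:290,215:485],2.9)
print('cups',ring(t,(.472,.234),.045,.073,.028,.004),ring(t,(.48,.35),.045,.073,.028,.004))
E
```

```text
funnel (array([ 0.4782, -0.2877]), np.int64(1369), np.float64(0.0018)) (array([ 0.4782, -0.2878,  0.0294]), 177, np.float64(0.0002))
plane [0.003 0.004 0.105]
cups (array([0.4728, 0.2306]), np.int64(64), np.float64(0.0009)) (array([0.4808, 0.347 ]), np.int64(63), np.float64(0.0011))
```

View pics/end.png

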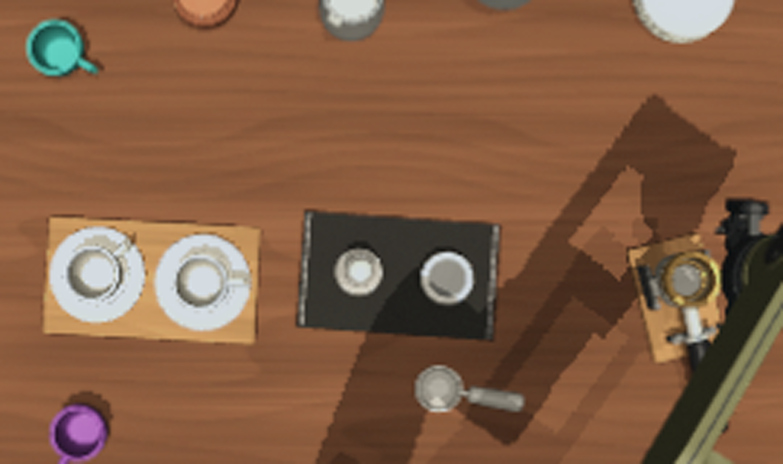

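The funnel is level at rim height, 1 mm off the basket axis (690,278). The cups are centred on the saucers at (97,272) and (203,280). The tamper (358,270) and leveller (447,276) stand on their correct mat halves. I hand in the job.

```bash
python3 -c "
from workcell import ctrl
print(ctrl.job_done())"
```

```text
the job is handed in; nothing more can be done
None
```

The job is handed in at about 30 s: funnel seated on the basket, leveller and tamper on their halves of the mat, and a cup in the middle of each saucer; the hand-in gave no verdict, but the last pictures showed everything in place.

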